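# Stand the slide box lid upright to show its index

### The arm

A 6-joint arm with a two-finger parallel gripper is mounted at the origin on the work surface. World frame = base frame: x ahead of the robot, y to its left, z up, the work surface at z = 0. Lengths are in m, angles in rad, forces in N, time in s.
With the tool pointing down it reaches from about 0.2 to 0.875 m from the base axis. Payload 3.4 kg.
Tool frame: the origin (TCP) lies between the finger pads; the fingertips stand 25 mm ahead of it and the grasp point (between the pads) lies 6 mm ahead of it (r.nose_length is the z of the fingertips in the tool frame, in m); z points along the fingers, y is the line along which they close (so a half turn about z gives the same grasp; the last joint's range is limited). The gripper opens to 94 mm and grips with 3 to 60 N. Pads are 16 mm wide; open, the fingers measure 119 mm over their backs; the gripper's body (75 mm by 177 mm) begins 78 mm behind the grasp point.
Start: joints at [-1.344, 0.276, 1.505, -0, 1.361, -0.121], TCP at [0.196, -0.541, 0.23] pointing down, gripper open.
Joint ranges: [-2.89, 2.89], [-0.75, 2.08], [0.22, 2.7], [-1.18, 4.32], [0.11, 2.71], [-2.7, 2.7]. Speed limits (rad/s): [2.57, 2.57, 3.14, 3.14, 3.14, 3.14].

### API

Orientations are given as a unit quaternion [w, x, y, z].
In Python, from plant import r, gripper_to, inverse_kinematics, vision, models, telemetry gives the robot as it stands. Calls block until the motion is done:
- r.move_to(position, orientation): joint-space move of the TCP to a pose.
- r.move_l(position, rot=None, vel=0.15, guard=None): straight line of the TCP; rot=None keeps the orientation; vel is the mean speed in m/s. With guard (N) it stops when the force on the tool has changed by that much, and returns True; else False.
- r.movej(angles): joint-space move.
- gripper_to(opening, f_grip=None): finger opening in m; f_grip is the grip in N (None keeps the last); returns when the fingers have stopped.
- r.hold(seconds).
- inverse_kinematics(position, orientation): joint angles nearest the present ones, or None.
- vision.snapshot(name): name is "scene" or "top" or "wrist"; returns the picture (480x640x3 uint8, red, green, blue); there is no depth.
- vision.get_calibration(name): a dict with "fx", "fy", "cx", "cy" (pixels), "position" and "orientation" of the camera in the world. Camera axes: x right, y down, z forward; pixel columns grow to the right and rows downward; lengths in m; the calibration is good to about 2 mm. The wrist camera is an equidistant fisheye: a pixel r from the principal point sees the ray r / f radians off the axis. A picture is of the moment at which its call begins: read the wrist's pose just before it. get_calibration takes no time and is no camera call; for the wrist camera it gives the pose at the moment of the call.
A pose or a line that the arm cannot do raises r.PlanningError and nothing moves.
- r.sign_off(): hands the job in; it is judged then, once.
Trained networks look in the newest picture that a camera, given by its name, has taken for a name from the list of things; names that differ only in an ending like _2 or _b are one class to them, and where a whole thing is asked for, a point or a joint stands for the part that bears it (a point fixed in the world has none). Each returns a list of dicts, best first, with "score" (0 to 1); they miss things now and then, are a little off and sometimes report something else, mostly with a low value. They report only what shows in the picture. A call takes as long as a camera call. They do not tell look-alikes from the thing itself.
- models.boxes_of(thing, camera): "at" ([x, y, z] in m, in world coordinates, good to about 4 mm: the middle of the surface that is visible of it).
- models.regions_of(thing, camera): "pixels" (480x640 bool, what is visible of it).
- models.mark_of(thing, camera): "at" ([x, y, z] in m, in world coordinates, good to about 4 mm: a listed point, or the origin of a listed thing).
Readings, each from a call of its own:
- telemetry.current_t(): time.
- telemetry.current_joints(): joint angles.
- telemetry.current_dq(): joint speeds.
- telemetry.current_joint_efforts(): joint torques, N m.
- telemetry.current_ee_pos(): TCP position.
- telemetry.current_tool_rot(): TCP orientation.
- telemetry.current_wrist_force(): force on the tool from outside, world axes, zero at the start.
- telemetry.current_torque(): the same for the moment, N m.
- telemetry.current_opening(): finger opening in m.
- telemetry.current_finger_force(): force on a finger pad.
Only numpy, scipy, OpenCV 4.12 (cv2) and the standard library are available. Lean on these libraries where they do the work, as an engineer would, in place of code of your own. Each camera call takes 0.05 s, during which the arm holds its last target. There are 200 camera calls.

### The job

On the microscope bench two slide boxes stand open, with their lids tipped too far back. Take the box that has the glass slides in it and fold its lid forward until it stands straight up, so that the index sheet on its inside can be read, and leave it standing like that. Leave the lid of the empty box as it is.

Things in the scene. Friction and masses are not known exactly. Their poses are not given: they have to be found in the camera images.
- slide_box: Blue plastic slide box holding 15 upright glass slides with white ends, fixed to the bench, open at the top. 100 mm deep (own x), 150 wide (own y), 36 high. Origin: centre of its underside. Own z up; own x points away from the robot, turned up to 0.4 rad either way. The lid's hinge line runs along own y on the robot's side, at own x = -50 mm, z = 38.5 mm.
- slide_lid (a joint): Lid hinge of the box with slides, rad: 0 shut, 1.57 straight up, 2.6 stop; starts at 2.0 to 2.3, leaning back towards the robot. Stiff: it stays at any angle; 1 to 4 N at the free edge moves it. Pushing the lid's outside (the face towards the robot) away from the robot lowers the value, and the free edge rises on its arc.
- slide_lid_edge (a point): Middle of the free edge of that lid, 100 mm from the hinge line, at mid-thickness. The lid is a flat blue panel, 150 mm wide, 5 mm thick, about 110 g, with a white ruled index sheet on its inside. Upright, this point is 138 mm over the bench.
- empty_lid_edge (a point): Middle of the free edge of the lid of the other slide box, alike in shape, size and hinge but with no slides in it, only a cork floor. Its lid also leans back towards the robot; leave it alone.
Things that resemble listed ones, but are neither listed nor needed, are in the scene too. What is shaped like the slide_box but purple or red is not meant.

How it is judged:
At the end, for the whole second after the job is handed in: The lid of the box with slides stands straight up, within 10 degrees either way, and is at rest (value of joint slide_lid between 1.396 and 1.745 rad and velocity of joint slide_lid between -0.05 and 0.05 rad/s); the robot touches nothing.
It fails at once if the lid of the empty box is moved by more than 15 mm at its free edge (distance of empty_lid_edge from where it was at the start of the episode above 0.015 m).
It also fails if it takes over 32 s, if anything falls off the work surface, if the arm or the gripper's body presses on something with over 40 N, if the wrist force passes 120 N, or if a joint passes its speed limit or range.

## Working session

There is one attempt and no reset: what is moved stays moved. The work goes in short steps, each a Python script; the robot and the scene stay as the last script left them, time stands still between calls to the robot, and variables do not carry over. Pictures are saved under pics/ and viewed, at most 10 in all, crops included, and the job is handed in when it is done.

```bash
mkdir -p pics; python3 - <<'E'
from plant import r, vision, models, telemetry
import cv2, numpy as np
for c in ("scene","top"):
    im=vision.snapshot(c); cv2.imwrite(f"pics/{c}0.png",im[:,:,::-1])
    k=vision.get_calibration(c); print(c,{a:np.round(b,3) for a,b in k.items()})
    for t in ("slide_box","slide_lid_edge","empty_lid_edge"):
        for d in models.mark_of(t,c): print(t,np.round(d["at"],3),round(d["score"],2))
    for d in models.boxes_of("slide_lid",c): print("lidbox",np.round(d["at"],3),round(d["score"],2))
print(telemetry.current_t())
E
```

```text
scene {'fx': np.float64(591.167), 'fy': np.float64(591.167), 'cx': np.float64(323.336), 'cy': np.float64(240.123), 'position': array([1.218, 0.794, 1.128]), 'orientation': array([-0.142,  0.345,  0.858, -0.353])}
slide_box [0.613 0.169 0.001] 0.88
slide_box [ 0.41   0.302 -0.001] 0.78
slide_box [0.19  0.345 0.003] 0.66
slide_box [0.521 0.149 0.127] 0.63
slide_lid_edge [0.46  0.31  0.034] 0.87
slide_lid_edge [0.249 0.344 0.039] 0.75
slide_lid_edge [0.52  0.148 0.125] 0.72
empty_lid_edge [ 0.499 -0.189  0.125] 0.61
lidbox [0.2   0.352 0.038] 0.95
lidbox [0.411 0.305 0.04 ] 0.77
lidbox [0.548 0.158 0.089] 0.57
top {'fx': np.float64(457.525), 'fy': np.float64(457.525), 'cx': np.float64(328.752), 'cy': np.float64(237.688), 'position': array([0.423, 0.035, 1.041]), 'orientation': array([-0.005,  0.715, -0.699,  0.016])}
slide_box [0.614 0.166 0.003] 0.96
slide_box [ 0.406  0.3   -0.   ] 0.9
slide_box [ 0.196  0.344 -0.002] 0.63
slide_lid_edge [0.455 0.308 0.037] 0.97
slide_lid_edge [0.244 0.342 0.039] 0.67
slide_lid_edge [0.516 0.145 0.126] 0.56
empty_lid_edge [ 0.497 -0.195  0.126] 0.66
lidbox [0.408 0.307 0.038] 0.97
lidbox [0.535 0.153 0.1  ] 0.58
0.5
```

View pics/scene0.png

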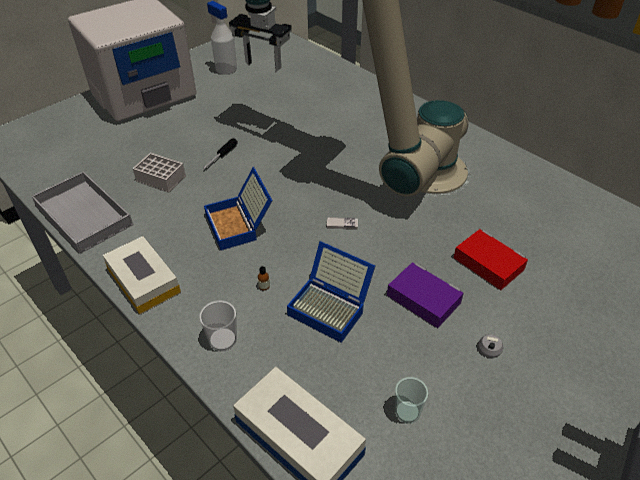

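View pics/top0.png

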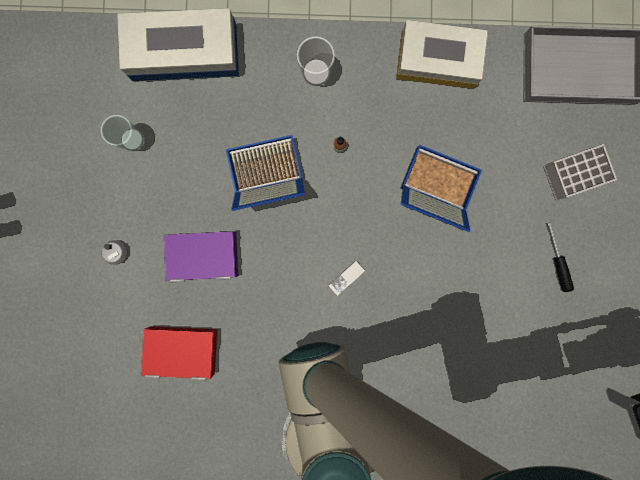

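The box with slides is at about (0.613, 0.167): scene px (327,300), top px (265,165). Its lid leans back with the edge at (0.518, 0.147, 0.126), which gives yaw ≈ 0.22 and a lid angle ≈ 2.06, both within the stated ranges. The cork box is at top px (440,185), and the purple box at (200,255) stays clear of the path. I'll push the lid with closed, vertical fingers.

```bash
cat > h.py <<'E'
import numpy as np
from scipy.spatial.transform import Rotation as R
yaw=0.22; O=np.array([0.6135,0.1675]); ux=np.array([np.cos(yaw),np.sin(yaw)])
def P(s,z): return [*(O+s*ux),z]   # point at own x = s
def quat(flip=0):
    q=(R.from_euler('z',yaw+flip)*R.from_euler('x',np.pi)).as_quat(); return [q[3],*q[:3]]
E
python3 - <<'E'
from h import *
from plant import *
import cv2
from plant import r, gripper_to, inverse_kinematics, vision, models, telemetry
gripper_to(0.0)
q=min((quat(f) for f in (0,np.pi)),key=lambda q:abs((inverse_kinematics(P(-.17,.25),q) if inverse_kinematics(P(-.17,.25),q) is not None else [9]*6)[5]))
r.move_to(P(-.17,.25),q)
r.move_l(P(-.17,.115))
print(r.move_l(P(-.125,.115),vel=.1,guard=8))
print("push",r.move_l(P(-.063,.115),vel=.04,guard=15),telemetry.current_ee_pos(),telemetry.current_wrist_force())
r.move_l(P(-.15,.115),vel=.1); r.move_l(P(-.17,.25))
for c in ("scene","top"):
    im=vision.snapshot(c); cv2.imwrite(f"pics/{c}1.png",im[:,:,::-1])
    for t in ("slide_lid_edge","empty_lid_edge"):
        for d in models.mark_of(t,c):
            a=d["at"]; print(c,t,np.round(a,3),round(d["score"],2),"own x",np.round((a[:2]-O)@ux,3))
print(telemetry.current_t())
E
```

```text
False
push False [0.55217592 0.15380992 0.11501416] [ 0.19896065 -0.36704976  0.54573736]
scene slide_lid_edge [0.244 0.345 0.038] 0.85 own x -0.321
scene slide_lid_edge [0.563 0.161 0.138] 0.62 own x -0.051
scene slide_lid_edge [0.462 0.309 0.037] 0.55 own x -0.117
scene empty_lid_edge [ 0.497 -0.188  0.124] 0.9 own x -0.191
top slide_lid_edge [0.246 0.344 0.041] 0.91 own x -0.32
top empty_lid_edge [ 0.497 -0.193  0.125] 0.72 own x -0.193
10.1833
```

View pics/scene1.png

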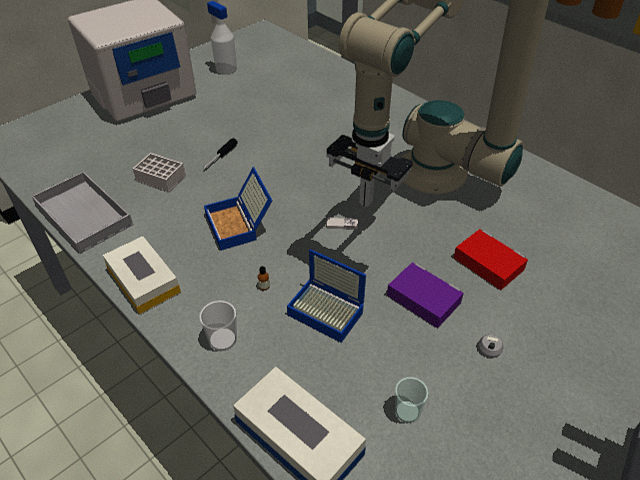

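The lid of the box with slides, px (335,278), now stands upright with its edge measured at z = 0.138 m, about 1 mm off the hinge line. The empty box's lid, px (258,195), hasn't moved, and the gripper is clear of everything.

```bash
python3 -c "
from plant import r
r.hold(0.3); print(r.sign_off())"
```

```text
the job is handed in; nothing more can be done
None
```

I pushed the lid of the box with slides upright and left it standing; its edge measured 138 mm over the bench, about 1 mm from the hinge line. The empty box's lid did not move, and I handed the job in with the gripper clear at about 10.5 s; no verdict came back.

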